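# Unlock the pottery wheel and hold its speed lever in the green

### The arm

A 6-joint arm with a two-finger parallel gripper is mounted at the origin on the work surface. World frame = base frame: x ahead of the robot, y to its left, z up, the work surface at z = 0. Lengths are in m, angles in rad, forces in N, time in s.
With the tool pointing down it reaches from about 0.425 to 0.95 m from the base axis. Payload 3.5 kg.
Tool frame: the origin (TCP) lies at the very end of the fingers, on their centre line; the grasp point (between the pads) lies 19 mm behind it; z points along the fingers, y is the line along which they close (so a half turn about z gives the same grasp; the last joint's range is limited). The gripper opens to 85 mm and grips with 20 to 120 N. Pads are 22 mm wide; open, the fingers measure 114 mm over their backs; the gripper's body (76 mm by 85 mm) begins 54 mm behind the grasp point. The pads swing forward as they close: fully open they stand 13 mm farther back than shut.
Start: joints at [-1.261, 0.286, 1.577, -0, 1.279, -0.15], TCP at [0.3, -0.605, 0.231] pointing down, gripper open.
Joint ranges: [-2.77, 2.77], [-0.9, 2.22], [0.21, 2.48], [-1.53, 4.67], [0.24, 2.81], [-2.84, 2.84]. Speed limits (rad/s): [2.79, 2.79, 3.14, 3.14, 3.14, 3.14].

### API

Orientations are given as a unit quaternion [x, y, z, w].
In Python, from plant import get_state, read_camera, sign_off, recognise gives the robot as it stands.
- The arm moves only by the tool arm_command, never from a script. Its argument "steps" is a list of rows, each an object with "translation": the shift along the tool's x, y, z scaled (see below), a list of three; "twist": the turn, a rotation vector about the tool's x, y, z scaled (see below), a list of three; "fingers": the opening, from -1 (shut) to 1 (fully open). In form: [{"translation": [x, y, z], "twist": [rx, ry, rz], "fingers": fingers}, ...]. A call has 1 to 5 rows; each row is the pose to reach, as a shift and turn from the pose commanded when the call began, along the tool's axes at that moment; what a row does not reach only later rows make up. The controller multiplies each number of a shift by 75 cm and each number of a turn by 60 degrees. A row lasts 1/8 s, in which the tool goes at most 62.5 mm and 10.7 degrees, less where a joint would pass 70% of its speed; a pose out of reach is approached as far as the arm can. A call with a number of a shift or a turn outside -1 to 1 is refused whole. A call with a gripper value outside its range is refused whole. The fingers move at their own pace and stop on an object; "grip_force" is the grip in N (left out, the last holds). Time passes only in rows, so rows that repeat a pose let the fingers close. It gives the time, the measured TCP pose, the force, the opening and the grip force at its end, in the units of the state.
- get_state(): the state, without advancing time (a new reading comes with each control period).
- read_camera(name): name is "scene" or "top" or "wrist"; returns a dict with "pixels" (400x640x3 uint8, red, green, blue), "K" (3x3 intrinsics, pixels), "R" (3x3) and "t" (3): a world point X has camera coordinates R X + t; the wrist camera has in their place "T_tool_cam" (4x4, takes a point from camera to tool coordinates, whose origin is the TCP and whose axes are the flange's). Camera axes: x right, y down, z forward; pixel columns grow to the right and rows downward; lengths in m; the calibration is good to about 2 mm. The wrist camera is an equidistant fisheye: a pixel r from the principal point sees the ray r / f radians off the axis. A picture is of the moment at which its call begins: read the wrist's pose just before it. There is no depth.
- sign_off(): hands the job in; it is judged then, once.
Trained networks look in a picture, given as the dict that the camera call returned (one of the last four; its "shot" number tells which), for a name from the list of things; names that differ only in an ending like _2 or _b are one class to them, and where a whole thing is asked for, a point or a joint stands for the part that bears it (a point fixed in the world has none). Each returns a list of dicts, best first, with "conf" (0 to 1); they miss things now and then, are a little off and sometimes report something else, mostly with a low value. They report only what shows in the picture. A call takes as long as a camera call. They do not tell look-alikes from the thing itself.
- recognise(picture, query): "point" ([row, column] in pixels, amid what is visible of it).
The state is a dict: "time": time; "qpos": joint angles; "dq": joint speeds; "joint_efforts": joint torques, N m; "eef_pos": TCP position; "tcp_rot": TCP orientation; "contact_force": force on the tool from outside, world axes, zero at the start; "wrist_torque": the same for the moment, N m; "opening": opening from 0.0 (shut) to 1.0 (fully open); "finger_force": force on a finger pad.
Only numpy, scipy, OpenCV 4.12 (cv2) and the standard library are available. Lean on these libraries where they do the work, as an engineer would, in place of code of your own. Each camera call takes 0.05 s, during which the arm holds its last target. There are 200 camera calls.

### The job

The tabletop pottery wheel was locked out for cleaning: pull the red lock-out plug straight up out of the grey control box and leave it lying or standing in the blue tray. Only then push the black pad of the sprung speed lever down, about 32 mm, until the dial needle stands in the green arc, never letting it reach the red, and keep it held there: the program finishes while the robot is still holding the lever down. Leave the other things on the table where they are.

Things in the scene. Friction and masses are not known exactly. Their poses are not given: they have to be found in the camera images.
- control_box: grey control box, 180 (x) x 250 (y) x 60 mm high, fixed to the table; origin under its centre, x axis away from the robot at yaw 0. On its top, in its frame: the plug socket at (-30, -80), edged with a yellow square; the dial at (20, 0); the lever hinge at (65, 80), with the lever reaching back towards -x
- socket_mouth (a point): mouth of the lock-out socket in the top of the control box: a square hole, 17.5 mm wide and 42 mm deep, straight down, 60 mm above the table
- plug: red lock-out plug, 86 mm long, 70 g; origin at the centre of its foot, z up. Steel shank 16 x 16 mm to z = 40, flange 26 (x) x 44 (y) to z = 46, flat red tab 16 (x) x 40 (y) to z = 86: pinch it along x, which is the box's x at the start. It starts fully home, foot 20 mm above the table. A sprung detent holds it: up to about 12 N to pull straight up; the foot is out after 40 mm
- plug_grip (a point): point on the plug's axis in its tab, 70 mm above its foot, where to pinch it (16 mm above is its top)
- tray: open blue plastic tray, 160 x 160 x 30 mm high, walls and floor 4 mm, fixed to the table; origin under its centre
- lever_pad (a point): centre of the upper face of the black pad (55 long x 54 mm wide, 12 mm thick) at the free end of the speed lever; it moves with the lever. At rest it stands about 133 mm above the table and slopes down towards +x of the box; it goes down as it is pressed, about 32 mm to the middle of the green arc and 47 mm to the red
- lever_hinge (a point): axis of the speed lever (along the box's y), 75 mm above the table; the pad's centre is 120 mm from it, towards -x of the box
- speed_lever (a joint): angle of the sprung speed lever in rad: 0 at rest (pad up), 0.50 at the bottom stop; the needle is in the green arc from 0.22 to 0.34 and in the red from 0.42. The pad needs about 3 N to start and 7 N at 0.28; released, it springs back up
- dial_center (a point): centre of the white dial (84 mm across) on top of the control box; its black needle turns clockwise with the lever, 5 times the lever's angle: the arc of green is 63 to 97 degrees from the needle's rest position, the red from 120 degrees
- glaze_jar: bystander: closed glaze jar, 60 mm across, 75 mm high, behind the control box; origin under its centre
- trim_tool: bystander: wooden trimming tool with brass blade, about 150 mm long, 10 mm high, lying in front of the control box; origin under its handle's centre
- glaze_brush: bystander: brush 160 mm long, lying behind the tray; origin under its centre
- kiln_prop: bystander: terracotta tube, 44 mm across, 60 mm high, standing in front of the tray; origin under its centre
- bisque_mug: bystander: terracotta mug, 76 mm across, 85 mm high, between tray and control box, at the back; origin under its centre
- sanding_block: bystander: cork block, 90 x 55 x 30 mm, near the robot; origin under its centre
Not all that is in view belongs to the job. There is more than one size of the plug; the one meant has the size given above. Of the things like the tray, leave any that is yellow; of the rest the smaller one is meant.

How it is judged:
On the way, in this order (a step that is already met when the one before it is completed fails the run):
1. the plug is pulled out: its foot is more than 10 mm above the socket's mouth (z of plug in the frame of socket_mouth above 0.01 m), for 0.1 s.
2. the plug rests, released, in the tray (x of plug_grip in the frame of tray between -0.095 and 0.095 m and y of plug_grip in the frame of tray between -0.095 and 0.095 m and x of plug in the frame of tray between -0.08 and 0.08 m and y of plug in the frame of tray between -0.08 and 0.08 m and height (world z) of plug_grip below 0.085 m and linear speed of plug below 0.02 m/s and contact force between the fingers and plug below 0.05 N), for 0.2 s.
3. the robot holds the lever with the needle in the green arc (value of joint speed_lever between 0.22 and 0.34 rad and velocity of joint speed_lever between -0.1 and 0.1 rad/s and contact force between any of the fingers, the arm and speed_lever above 4 N), for 0.5 s.
At the end, for the whole second after the job is handed in: The robot is still pressing the speed lever (over 4 N), steady between 0.22 and 0.34 rad (green arc); the plug rests untouched in the tray: foot within 80 mm and grip point within 95 mm of the tray's centre along both its axes, grip point below 85 mm, slower than 0.02 m/s (all of step 2 and all of step 3); the arm keeps its last pose, push and grip.
It fails at once if the lever is pressed (beyond 0.08 rad) while the plug is not yet inside the tray (value of joint speed_lever above 0.08 rad and not (x of plug_grip in the frame of tray between -0.095 and 0.095 m and y of plug_grip in the frame of tray between -0.095 and 0.095 m and x of plug in the frame of tray between -0.08 and 0.08 m and y of plug in the frame of tray between -0.08 and 0.08 m)).
It fails at once if the lever goes into the red (beyond 0.42 rad) (value of joint speed_lever above 0.42 rad).
It fails at once if a bystander is moved more than 30 mm (distance of any of glaze_jar, trim_tool, glaze_brush, kiln_prop, bisque_mug, sanding_block from where it was at the start of the episode above 0.03 m).
It also fails if it takes over 58 s, if anything falls off the work surface, if the arm or the gripper's body presses on something with over 40 N, if the wrist force passes 120 N, or if a joint passes its speed limit or range.

## Working session

There is one attempt and no reset: what is moved stays moved. The work goes in short steps, Python scripts to look and compute and a tool call to move; the robot and the scene stay as the last step left them, time stands still between calls to the robot, and variables do not carry over. Pictures are saved under pics/ and viewed, at most 10 in all, crops included, and the job is handed in when it is done.

Besides the shell and the picture viewer there is one more tool, called after ">>>" in YAML: its name, and indented under it one key for each argument. arm_command: Moves the arm, as the interface text tells. Shifts and turns lie within -1 to 1; 1 stands for 75 cm of shift or 60 degrees of turn. Its arguments: {"type":"object","properties":{"steps":{"type":"array"},"grip_force":{"type":"number"}},"required":["steps"]}

```bash
ls; mkdir -p pics
python3 - <<'E'
from plant import get_state, read_camera, recognise
import cv2, numpy as np, pickle
s=get_state();print({k:np.round(v,3).tolist() for k,v in s.items()})
names="control_box plug tray lever_pad dial_center glaze_jar trim_tool glaze_brush kiln_prop bisque_mug sanding_block".split()
d={}
for c in("top","scene"):
    p=read_camera(c);d[c]=p
    cv2.imwrite(f"pics/{c}0.png",p["pixels"][:,:,::-1])
    print(c,np.round(p["K"],1).tolist(),np.round(p["R"],3).tolist(),np.round(p["t"],3).tolist())
    for n in names:
        print(n,[(np.round(r["point"]).tolist(),round(r["conf"],2)) for r in recognise(p,n)][:4])
pickle.dump(d,open("d0.pkl","wb"))
print(get_state()["time"])
E
```

```text
pics
{'time': 0.0, 'qpos': [-1.261, 0.287, 1.578, 0.0, 1.279, -0.15], 'dq': [0.001, 0.001, 0.001, 0.001, 0.002, 0.001], 'joint_efforts': [0.0, -40.597, -29.263, -0.0, 0.006, -0.0], 'eef_pos': [0.299, -0.604, 0.23], 'tcp_rot': [0.974, 0.228, -0.0, -0.001], 'contact_force': [-1.721, -0.224, -0.587], 'wrist_torque': [-0.071, -0.044, 0.018], 'finger_force': 0.0, 'opening': 0.996}
top [[389.6, 0.0, 323.1], [0.0, 389.6, 206.6], [0.0, 0.0, 1.0]] [[0.115, -0.993, -0.004], [-0.972, -0.112, -0.205], [0.203, 0.027, -0.979]] [-0.017, 0.506, 1.016]
control_box [([189.0, 398.0], 0.93)]
plug [([196.0, 436.0], 0.67), ([147.0, 389.0], 0.61), ([208.0, 474.0], 0.52)]
tray [([259.0, 182.0], 0.84), ([185.0, 282.0], 0.83), ([312.0, 439.0], 0.61)]
lever_pad [([199.0, 378.0], 0.64), ([148.0, 273.0], 0.37)]
dial_center [([190.0, 402.0], 0.81), ([250.0, 342.0], 0.27)]
glaze_jar [([147.0, 387.0], 0.7), ([233.0, 403.0], 0.55)]
trim_tool [([235.0, 404.0], 0.89)]
glaze_brush [([149.0, 271.0], 0.92)]
kiln_prop [([218.0, 304.0], 0.55)]
bisque_mug [([120.0, 334.0], 0.9), ([190.0, 404.0], 0.7)]
sanding_block [([248.0, 345.0], 0.84), ([234.0, 401.0], 0.31)]
scene [[388.6, 0.0, 315.4], [0.0, 388.6, 199.7], [0.0, 0.0, 1.0]] [[0.178, 0.984, 0.01], [0.646, -0.109, -0.755], [-0.742, 0.141, -0.655]] [-0.123, -0.229, 1.435]
control_box [([256.0, 240.0], 0.66)]
plug [([244.0, 201.0], 0.77), ([254.0, 158.0], 0.57)]
tray [([177.0, 208.0], 0.82), ([243.0, 367.0], 0.79), ([177.0, 423.0], 0.59)]
lever_pad [([216.0, 267.0], 0.77)]
dial_center [([259.0, 240.0], 0.67)]
glaze_jar [([291.0, 261.0], 0.73)]
trim_tool []
glaze_brush [([274.0, 401.0], 0.69)]
kiln_prop [([208.0, 332.0], 0.58)]
bisque_mug [([304.0, 335.0], 0.58)]
sanding_block [([206.0, 289.0], 0.71), ([306.0, 333.0], 0.59), ([257.0, 240.0], 0.31)]
1.2
```

View pics/top0.png

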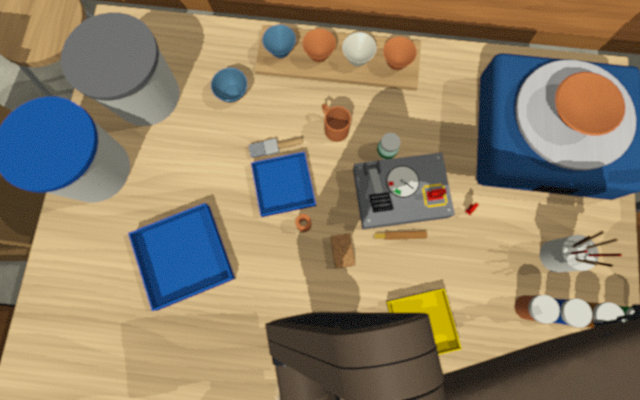

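View pics/scene0.png

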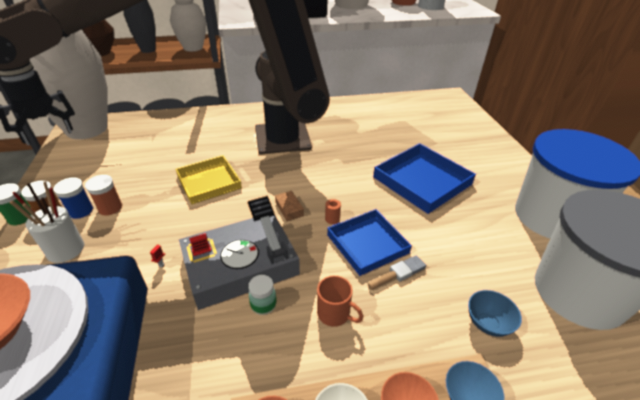

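Top view: plug candidates are the red one in the yellow square on the box (r196, c436) and a small red one on the table (r208, c474). I choose the socketed one. Tray candidates are the small blue (r185, c282), large blue (r259, c182) and yellow (r320, c425). I choose the small blue one.

```bash
cat > h.py <<'E'
import numpy as np, cv2
from scipy.spatial.transform import Rotation as Ro
def ray(p,uv):
    R,t=np.array(p["R"]),np.array(p["t"]);d=R.T@np.linalg.inv(p["K"])@[uv[0],uv[1],1];return -R.T@t,d/np.linalg.norm(d)
def at_z(p,uv,z):
    c,d=ray(p,uv);return c+d*(z-c[2])/d[2]
def tri(rays):
    A=sum(np.eye(3)-np.outer(d,d) for c,d in rays);b=sum((np.eye(3)-np.outer(d,d))@c for c,d in rays)
    X=np.linalg.solve(A,b);return X,max(np.linalg.norm((np.eye(3)-np.outer(d,d))@(X-c)) for c,d in rays)
def proj(p,X):
    x=np.array(p["R"])@X+p["t"];x=np.array(p["K"])@x;return x[:2]/x[2]
def wray(p,s,uv):
    K=np.array(p["K"]);m=np.array([(uv[0]-K[0,2])/K[0,0],(uv[1]-K[1,2])/K[1,1]]);th=np.linalg.norm(m)
    d=np.r_[np.sin(th)*m/max(th,1e-9),np.cos(th)];T=np.array(p["T_tool_cam"]);Q=Ro.from_quat(s["tcp_rot"]).as_matrix()
    return np.array(s["eef_pos"])+Q@T[:3,3],Q@T[:3,:3]@d
def wproj(p,s,X):
    Q=Ro.from_quat(s["tcp_rot"]).as_matrix();T=np.array(p["T_tool_cam"]);K=np.array(p["K"])
    x=T[:3,:3].T@(Q.T@(X-np.array(s["eef_pos"]))-T[:3,3]);th=np.arctan2(np.hypot(x[0],x[1]),x[2]);m=x[:2]/np.hypot(x[0],x[1])*th
    return np.array([K[0,0]*m[0]+K[0,2],K[1,1]*m[1]+K[1,2]])
E
python3 - <<'E'
from h import *;import pickle
d=pickle.load(open("d0.pkl","rb"));T,S=d["top"],d["scene"]
for n,a,b in[("plug",(436,196),(201,244)),("smallred",(474,208),(158,254)),("pad",(378,199),(267,216)),("dial",(402,190),(240,259)),("tray",(282,185),(367,243)),("bigtray",(182,259),(423,177)),("jar",(387,147),(261,291)),("mug",(334,120),(335,304)),("prop",(304,218),(332,208)),("block",(345,248),(289,206))]:
    X,e=tri([ray(T,a),ray(S,b)]);print(n,X.round(3),round(e,4))
# contours: blue tray, yellow, in both; red blobs
for nm,p in d.items():
    h=cv2.cvtColor(p["pixels"],cv2.COLOR_RGB2HSV)
    for c,lo,hi in[("blue",(100,150,60),(125,255,255)),("yel",(22,150,120),(35,255,255)),("red",(0,200,100),(4,255,255))]:
        m=cv2.inRange(h,lo,hi);cs,_=cv2.findContours(m,0,2)
        for k in sorted(cs,key=cv2.contourArea)[::-1][:4]:
            if cv2.contourArea(k)>15:
                r=cv2.minAreaRect(k);print(nm,c,cv2.contourArea(k),cv2.boxPoints(r).round().tolist())
E
```

```text
plug [ 0.563 -0.258  0.075] 0.001
smallred [ 0.549 -0.368  0.045] 0.0036
pad [ 0.529 -0.097  0.11 ] 0.0035
dial [ 0.583 -0.173  0.026] 0.0022
tray [0.564 0.166 0.003] 0.0028
bigtray [0.321 0.417 0.008] 0.0014
jar [ 0.7   -0.123  0.042] 0.0029
mug [0.763 0.035 0.045] 0.0048
prop [0.466 0.088 0.053] 0.0014
block [ 0.402 -0.029  0.021] 0.0031
top blue 7337.0 [[474.0, 185.0], [487.0, 53.0], [651.0, 69.0], [638.0, 201.0]]
top blue 7294.0 [[-0.0, 97.0], [96.0, 97.0], [96.0, 191.0], [0.0, 191.0]]
top blue 6715.5 [[123.0, 235.0], [207.0, 203.0], [236.0, 278.0], [153.0, 310.0]]
top blue 2784.0 [[251.0, 163.0], [304.0, 152.0], [315.0, 205.0], [261.0, 216.0]]
top yel 2011.0 [[385.0, 301.0], [446.0, 286.0], [461.0, 349.0], [401.0, 364.0]]
top yel 50.0 [[421.0, 186.0], [440.0, 182.0], [444.0, 205.0], [426.0, 208.0]]
top yel 24.5 [[375.0, 234.0], [384.0, 234.0], [384.0, 237.0], [375.0, 237.0]]
top red 98.0 [[428.0, 189.0], [444.0, 189.0], [444.0, 198.0], [428.0, 198.0]]
top red 22.5 [[466.0, 211.0], [475.0, 203.0], [477.0, 205.0], [469.0, 214.0]]
scene blue 5927.0 [[42.0, 399.0], [60.0, 249.0], [133.0, 258.0], [115.0, 408.0]]
scene blue 4365.0 [[527.0, 165.0], [543.0, 117.0], [647.0, 152.0], [631.0, 200.0]]
scene blue 3655.0 [[369.0, 180.0], [395.0, 131.0], [475.0, 175.0], [449.0, 223.0]]
scene blue 2920.0 [[326.0, 229.0], [388.0, 200.0], [412.0, 250.0], [349.0, 280.0]]
scene yel 1819.0 [[176.0, 169.0], [230.0, 152.0], [241.0, 187.0], [187.0, 205.0]]
scene red 39.0 [[191.0, 239.0], [204.0, 234.0], [205.0, 238.0], [192.0, 243.0]]
scene red 25.0 [[193.0, 251.0], [208.0, 247.0], [209.0, 250.0], [194.0, 254.0]]
scene red 18.5 [[151.0, 260.0], [153.0, 247.0], [159.0, 247.0], [158.0, 260.0]]
```

Run:
```python
from h import *;import pickle
d=pickle.load(open("d0.pkl","rb"));T,S=d["top"],d["scene"]
for n,p,uv,z in[("dial",T,(402,190),.064),("dial",S,(240,259),.064),("yel",T,(432.5,195.3),.06),("plugtop",T,(436,193.5),.1),("plugtop S",S,(198.5,239),.1)]:
    print(n,at_z(p,uv,z).round(4))
A=[at_z(T,u,.06) for u in[(362,227),(452,213),(354,165),(440,155)]]
for a,b in((0,1),(2,3),(0,2),(1,3)): v=A[b]-A[a];print(np.linalg.norm(v).round(3),np.degrees(np.arctan2(v[1],v[0])).round(1))
print(sum(A)/4)
B=[at_z(T,u,.03) for u in[(251,163),(304,152),(315,205),(261,216)]];print(np.round(B,3),(sum(B)/4).round(3))
B=[at_z(S,u,.03) for u in[(327,238),(376,212),(411,242),(361,273)]];print(np.round(B,3),(sum(B)/4).round(3))
from plant import read_camera,get_state
s=get_state();p=read_camera("wrist");print(p["K"],p["T_tool_cam"]);print(s["time"])
```

```text
dial [ 0.5725 -0.1683  0.064 ]
dial [ 0.6165 -0.1672  0.064 ]
yel [ 0.5682 -0.2529  0.06  ]
plugtop [ 0.5633 -0.2516  0.1   ]
plugtop S [ 0.5704 -0.2576  0.1   ]
0.247 -74.5
0.243 -76.6
0.175 12.7
0.167 14.3
[ 0.57504703 -0.16899955  0.06      ]
[[0.612 0.262 0.03 ]
 [0.663 0.115 0.03 ]
 [0.511 0.065 0.03 ]
 [0.463 0.211 0.03 ]] [0.562 0.163 0.03 ]
[[0.553 0.055 0.03 ]
 [0.478 0.211 0.03 ]
 [0.604 0.267 0.03 ]
 [0.679 0.112 0.03 ]] [0.579 0.161 0.03 ]
[[309.70691629   0.         318.69553122]
 [  0.         309.70691629 194.16261484]
 [  0.           0.           1.        ]] [[ 1.68508154e-04 -9.65985919e-01 -2.58594617e-01  6.56603623e-02]
 [ 9.99999829e-01  1.80116150e-05  5.84347658e-04  9.61108964e-04]
 [-5.59813902e-04 -2.58594672e-01  9.65985757e-01 -1.41687340e-01]
 [ 0.00000000e+00  0.00000000e+00  0.00000000e+00  1.00000000e+00]]
1.2
```

>>> arm_command:
  steps:
    - {"translation": [0.53,-0.26,0],"twist": [0,0,-1],"fingers": 1}
    - {"translation": [0.53,-0.26,0],"twist": [0,0,-1],"fingers": 1}
    - {"translation": [0.53,-0.26,0],"twist": [0,0,-1],"fingers": 1}
    - {"translation": [0.53,-0.26,0],"twist": [0,0,-1],"fingers": 1}
    - {"translation": [0.53,-0.26,0],"twist": [0,0,-1],"fingers": 1}

```text
time: 1.88
eef_pos: [0.4909, -0.3554, 0.2317]
tcp_rot: [0.764, 0.645, 0.0, 0.0]
contact_force: [0.2, -0.4, 0.2]
opening: 0.999
finger_force: 0.0
```

```bash
cat > look.py <<'E'
import sys,pickle,cv2;from h import *
from plant import *
tag=sys.argv[1];s=get_state();p=read_camera("wrist");pickle.dump((s,p),open(f"w{tag}.pkl","wb"))
cv2.imwrite(f"pics/w{tag}.png",p["pixels"][:,:,::-1])
for n in sys.argv[2:]:
    print(n,[(np.round(r["point"],1).tolist(),round(r["conf"],2)) for r in recognise(p,n)][:3])
print(s["time"],s["eef_pos"],s["tcp_rot"])
E
python3 look.py 1 plug lever_pad dial_center tray
```

```text
plug [([73.3, 381.7], 0.82), ([176.1, 370.2], 0.74)]
lever_pad []
dial_center [([46.6, 379.4], 0.86)]
tray [([134.9, 116.5], 0.87), ([46.4, 267.4], 0.47)]
1.875 [ 0.49094843 -0.35536944  0.23165247] [7.63799601e-01 6.45453336e-01 6.90581699e-05 3.95157269e-04]
```

>>> arm_command:
  steps:
    - {"translation": [0.15,0.08,0],"twist": [0,0,-0.405],"fingers": 1}
    - {"translation": [0.15,0.08,0],"twist": [0,0,-0.405],"fingers": 1}
    - {"translation": [0.15,0.08,0],"twist": [0,0,-0.405],"fingers": 1}
    - {"translation": [0.15,0.08,0],"twist": [0,0,-0.405],"fingers": 1}

```text
time: 2.62
eef_pos: [0.5681, -0.2577, 0.2312]
tcp_rot: [0.614, 0.789, -0.0, -0.0]
contact_force: [-0.3, -1.8, -0.6]
opening: 0.995
finger_force: 0.0
```

```bash
python3 look.py 2 plug lever_pad dial_center tray; python3 -c "
import cv2,numpy as np
cv2.imwrite('pics/w12.png',np.hstack([cv2.imread('pics/w1.png')[:, 100:500],cv2.imread('pics/w2.png')[:,100:500]]))"
```

```text
plug [([184.9, 318.5], 0.94), ([258.6, 281.2], 0.82)]
lever_pad [([14.4, 335.7], 0.65), ([181.4, 318.9], 0.27)]
dial_center [([105.1, 349.0], 0.8)]
tray [([113.4, 92.0], 0.66), ([183.4, 319.8], 0.37)]
2.625 [ 0.56809868 -0.25769116  0.23117419] [ 6.14092781e-01  7.89233808e-01 -2.21760217e-04 -5.74831840e-05]
```

View pics/w12.png

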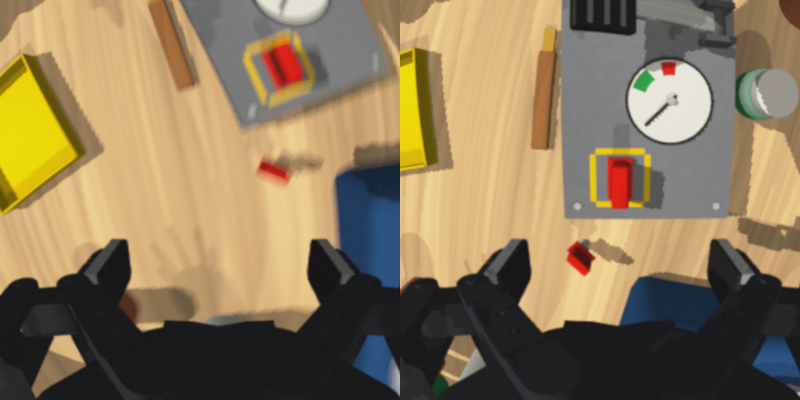

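The close crop shows the large plug in the yellow square at (r185, c318) of w2. The small decoy lies on the table at (r259, c281), and the needle is at rest. The box looks aligned with the tool.

Run:
```python
from h import *;import pickle
W=[pickle.load(open(f"w{i}.pkl","rb")) for i in(1,2)]
def atz(p,s,uv,z):
    c,d=wray(p,s,uv);return c+d*(z-c[2])/d[2]
(s1,p1),(s2,p2)=W
for n,a,b in[("plug",(381.7,73.3),(318.5,184.9)),("dial",(379.4,46.6),(349,105.1))]:
    if n=="plug" or 1: X,e=tri([wray(p1,s1,a),wray(p2,s2,b)]);print(n,X.round(4),round(e,4))
for s,p in W:
    h=cv2.cvtColor(p["pixels"],cv2.COLOR_RGB2HSV)
    ym=cv2.inRange(h,(20,120,80),(35,255,255));rm=cv2.inRange(h,(0,180,60),(5,255,255))|cv2.inRange(h,(174,180,60),(180,255,255))
    cs,_=cv2.findContours(ym[:,330-100:],0,2)
    pl=wproj(p,s,np.array([.568,-.254,.06]));
    mk=np.zeros_like(ym);cv2.circle(mk,tuple(int(v) for v in pl),50,255,-1)
    pts=cv2.findNonZero(ym&mk).reshape(-1,2)
    w=np.array([atz(p,s,q,.06)[:2] for q in pts])
    r=cv2.minAreaRect((w*1000).astype(np.float32));print("yellow",r)
    n,l,st,ce=cv2.connectedComponentsWithStats(rm&mk);k=1+np.argmax(st[1:,4]);print("red",st[k],ce[k])
    pts=cv2.findNonZero((l==k).astype(np.uint8)).reshape(-1,2)
    for z in(.106,):
        w=np.array([atz(p,s,q,z)[:2] for q in pts]);print("redtop",cv2.minAreaRect((w*1000).astype(np.float32)))
# predicted corner px of tab top in w2 for given yaw/centre
print("TCP px",wproj(p2,s2,np.array(s2["eef_pos"])+[0,0,-.0001]))
# box bottom-edge line in w2 (crop px +0)
for u in[(267,217),(427,217),(265,60),(432,60)]: print(u,atz(p2,s2,u,.06).round(4))
```

```text
plug [ 0.5693 -0.2628  0.0767] 0.0006
dial [ 0.6103 -0.1822 -0.1445] 0.0173
yellow ((571.3081665039062, -254.28289794921875), (63.486114501953125, 64.6045150756836), 14.941205024719238)
red [ 364   44   38   42 1018] [383.20137525  65.14440079]
redtop ((564.9790649414062, -258.5679016113281), (25.756492614746094, 33.980594635009766), 15.552979469299316)
yellow ((570.0460205078125, -259.0834045410156), (62.364627838134766, 61.519168853759766), 14.220890045166016)
red [ 308  158   24   51 1122] [319.51069519 181.18538324]
redtop ((568.6985473632812, -254.86538696289062), (20.56639862060547, 45.510738372802734), 14.243324279785156)
TCP px [317.76137516 245.21365609]
(267, 217) [ 0.5257 -0.315   0.06  ]
(427, 217) [ 0.6972 -0.2724  0.06  ]
(265, 60) [ 0.487  -0.1547  0.06  ]
(432, 60) [ 0.6521 -0.1077  0.06  ]
```

>>> arm_command:
  steps:
    - {"translation": [0.001,0.0016,0.08],"twist": [0,0,0],"fingers": 0.3}
    - {"translation": [0.001,0.0016,0.16],"twist": [0,0,0],"fingers": 0.3}
    - {"translation": [0.001,0.0016,0.209],"twist": [0,0,0],"fingers": 0.3}
    - {"translation": [0.001,0.0016,0.209],"twist": [0,0,0],"fingers": 0.3}
    - {"translation": [0.001,0.0016,0.209],"twist": [0,0,0],"fingers": 0.3}
  grip_force: 80

```text
time: 3.5
eef_pos: [0.5704, -0.2567, 0.0766]
tcp_rot: [0.614, 0.79, 0.0, 0.002]
contact_force: [1.0, -0.4, 0.5]
opening: 0.651
finger_force: 0.0
```

>>> arm_command:
  steps:
    - {"translation": [0,0,0],"twist": [0,0,0],"fingers": -1}
    - {"translation": [0,0,0],"twist": [0,0,0],"fingers": -1}
    - {"translation": [0,0,0],"twist": [0,0,0],"fingers": -1}
    - {"translation": [0,0,0],"twist": [0,0,0],"fingers": -1}
    - {"translation": [0,0,0],"twist": [0,0,0],"fingers": -1}

```text
time: 4.12
eef_pos: [0.5699, -0.2563, 0.0766]
tcp_rot: [0.613, 0.79, -0.0, 0.001]
contact_force: [-2.8, -0.6, 5.3]
opening: 0.173
finger_force: 78.5
```

>>> arm_command:
  steps:
    - {"translation": [0,0,-0.02],"twist": [0,0,0],"fingers": -1}
    - {"translation": [0,0,-0.05],"twist": [0,0,0],"fingers": -1}
    - {"translation": [0,0,-0.1],"twist": [0,0,0],"fingers": -1}
    - {"translation": [0,0,-0.15],"twist": [0,0,0],"fingers": -1}
    - {"translation": [0,0,-0.22],"twist": [0,0,0],"fingers": -1}

```text
time: 4.75
eef_pos: [0.5685, -0.2546, 0.2395]
tcp_rot: [0.613, 0.79, 0.0, -0.002]
contact_force: [0.2, -0.5, 0.7]
opening: 0.173
finger_force: 80.9
```

```bash
python3 look.py 3 plug tray lever_pad
python3 - <<'E'
from plant import *;import cv2,pickle
p=read_camera("scene");pickle.dump(p,open("sc3.pkl","wb"))
b=cv2.resize(p["pixels"][100:300,120:440,::-1],(800,500));cv2.imwrite("pics/sc3.png",b)
p=read_camera("top");pickle.dump(p,open("tp3.pkl","wb"))
print(get_state())
E
```

```text
plug [([251.4, 267.8], 0.59), ([254.3, 319.1], 0.58)]
tray [([117.4, 95.5], 0.67)]
lever_pad [([20.4, 331.3], 0.82)]
4.75 [ 0.56850168 -0.25459284  0.23950593] [ 6.13183803e-01  7.89938188e-01  2.08737536e-04 -1.79990173e-03]
{'time': 5.05, 'qpos': array([-5.84066149e-01,  1.70145865e-01,  1.70182995e+00,  2.94518041e-04,
        1.27231582e+00, -8.34892845e-01]), 'dq': array([-0.00031226,  0.01876364,  0.01706201,  0.00031958, -0.00292704,
       -0.00056341]), 'joint_efforts': array([ 2.55475991e-02, -3.76935232e+01, -3.06488228e+01,  1.78376918e-03,
       -1.23522422e-02,  4.85667655e-06]), 'eef_pos': array([ 0.56869176, -0.25486835,  0.238101  ]), 'tcp_rot': array([ 6.13138652e-01,  7.89974147e-01,  3.79309506e-05, -1.35627382e-03]), 'contact_force': array([-0.10356057,  0.88341858, -1.86571267]), 'wrist_torque': array([-0.03047091, -0.01777673, -0.0089579 ]), 'finger_force': 80.9971833229065, 'opening': 0.1721349877762421}
```

View pics/sc3.png

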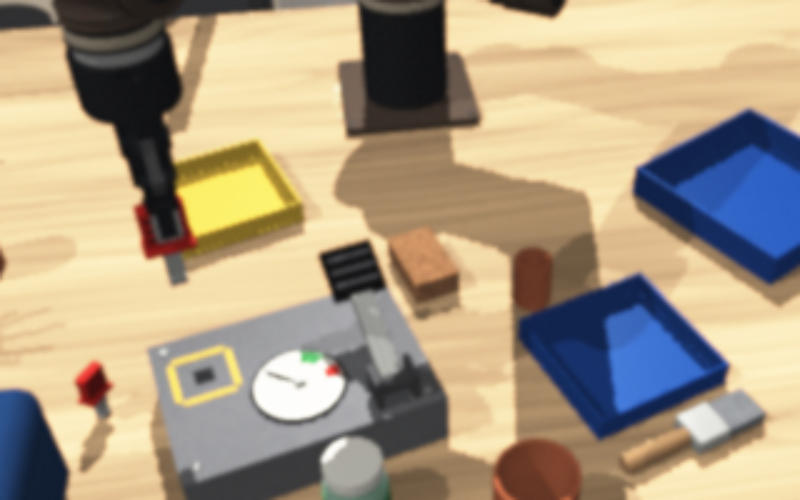

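The plug is out of its socket and held upright. The small blue tray is clear.

>>> arm_command:
  steps:
    - {"translation": [0.54,0.14,0],"twist": [0,0,0],"fingers": -1}
    - {"translation": [0.54,0.14,0],"twist": [0,0,0],"fingers": -1}
    - {"translation": [0.54,0.14,0],"twist": [0,0,0],"fingers": -1}
    - {"translation": [0.54,0.14,0],"twist": [0,0,0],"fingers": -1}
    - {"translation": [0.54,0.14,0],"twist": [0,0,0],"fingers": -1}

```text
time: 5.68
eef_pos: [0.5689, 0.059, 0.2372]
tcp_rot: [0.613, 0.79, -0.001, -0.002]
contact_force: [0.6, -0.2, -0.9]
opening: 0.173
finger_force: 81.0
```

```bash
python3 look.py 4 tray plug
python3 - <<'E'
from h import *;import pickle
s,p=pickle.load(open("w4.pkl","rb"))
T=pickle.load(open("tp3.pkl","rb"));S=pickle.load(open("sc3.pkl","rb"))
h=cv2.cvtColor(p["pixels"],cv2.COLOR_RGB2HSV);m=cv2.inRange(h,(100,140,30),(128,255,255))
n,l,st,ce=cv2.connectedComponentsWithStats(m)
for k in range(1,n):
    if st[k,4]>800:
        pts=cv2.findNonZero((l==k).astype(np.uint8)).reshape(-1,2)
        w=[]
        for q in pts:
            c,d=wray(p,s,q);w.append((c+d*(.03-c[2])/d[2])[:2])
        print(st[k],cv2.minAreaRect((np.array(w)*1000).astype(np.float32)))
# fit tray model silhouette centroid in top/scene
for nm,P in(("top",T),("scene",S)):
    h=cv2.cvtColor(P["pixels"],cv2.COLOR_RGB2HSV);m=cv2.inRange(h,(100,140,30),(128,255,255))
    n,l,st,ce=cv2.connectedComponentsWithStats(m);u=proj(P,np.array([.57,.163,.01]))
    k=min(range(1,n),key=lambda k:np.linalg.norm(ce[k]-u)+1e4*(st[k,4]<800));q=cv2.convexHull(cv2.findNonZero((l==k).astype(np.uint8)))
    M=cv2.moments(q);obs=np.array([M["m10"],M["m01"]])/M["m00"]
    best=None
    for x in np.arange(.54,.60,.004):
        for y in np.arange(.14,.185,.004):
            a=np.radians(18);c,s_=np.cos(a),np.sin(a)
            pp=np.array([proj(P,np.array([x+c*i-s_*j,y+s_*i+c*j,z])) for i in(-.08,.08) for j in(-.08,.08) for z in(0,.03)],np.float32)
            M=cv2.moments(cv2.convexHull(pp));e=np.hypot(M["m10"]/M["m00"]-obs[0],M["m01"]/M["m00"]-obs[1])
            if best is None or e<best[0]: best=(e,x,y,M["m00"],cv2.contourArea(q))
    print(nm,obs,best)
E
```

```text
tray [([83.2, 334.6], 0.93), ([284.5, 88.6], 0.63), ([261.8, 250.3], 0.36)]
plug [([251.7, 318.3], 0.74)]
5.675 [0.56891308 0.05903189 0.23719279] [ 0.61331214  0.78983809 -0.00100877 -0.0017322 ]
[  267    14   144   133 17407] ((565.5550537109375, 166.90789794921875), (156.24191284179688, 149.03564453125), 18.503036499023438)
top [282.55961239 184.03472342] (np.float64(0.5208999337322865), np.float64(0.5640000000000001), np.float64(0.16400000000000003), 3195.1729467841797, 2889.5)
scene [368.0423009  241.43530774] (np.float64(0.2758682282637806), np.float64(0.5640000000000001), np.float64(0.16400000000000003), 3358.1127714631148, 3022.0)
```

>>> arm_command:
  steps:
    - {"translation": [0.07,0.015,0],"twist": [0,0,0],"fingers": -1}
    - {"translation": [0.138,0.03,0.05],"twist": [0,0,0],"fingers": -1}
    - {"translation": [0.138,0.03,0.12],"twist": [0,0,0],"fingers": -1}
    - {"translation": [0.138,0.03,0.19],"twist": [0,0,0],"fingers": -1}
    - {"translation": [0.138,0.03,0.21],"twist": [0,0,0],"fingers": -1}

```text
time: 6.45
eef_pos: [0.5628, 0.1612, 0.0765]
tcp_rot: [0.614, 0.79, -0.004, -0.004]
contact_force: [-0.5, 0.1, -1.4]
opening: 0.172
finger_force: 81.0
```

>>> arm_command:
  steps:
    - {"translation": [0,0,0.008],"twist": [0,0,0],"fingers": -1}
    - {"translation": [0,0,0.015],"twist": [0,0,0],"fingers": -1}
    - {"translation": [0,0,0.018],"twist": [0,0,0],"fingers": -1}
    - {"translation": [0,0,0.02],"twist": [0,0,0],"fingers": -1}
    - {"translation": [0,0,0.02],"twist": [0,0,0],"fingers": -1}

```text
time: 7.08
eef_pos: [0.5668, 0.1629, 0.0677]
tcp_rot: [0.613, 0.79, 0.0, 0.0]
contact_force: [0.1, 0.3, 0.4]
opening: 0.173
finger_force: 81.0
```

>>> arm_command:
  steps:
    - {"translation": [0,0,0.003],"twist": [0,0,0],"fingers": -1}
    - {"translation": [0,0,0.006],"twist": [0,0,0],"fingers": -1}
    - {"translation": [0,0,0.008],"twist": [0,0,0],"fingers": -1}
    - {"translation": [0,0,0.008],"twist": [0,0,0],"fingers": -1}

```text
time: 7.58
eef_pos: [0.5663, 0.1628, 0.0608]
tcp_rot: [0.613, 0.79, -0.0, -0.0]
contact_force: [-0.0, 0.3, -0.7]
opening: 0.171
finger_force: 81.0
```

>>> arm_command:
  steps:
    - {"translation": [0,0,0.0015],"twist": [0,0,0],"fingers": -1}
    - {"translation": [0,0,0.003],"twist": [0,0,0],"fingers": -1}
    - {"translation": [0,0,0.003],"twist": [0,0,0],"fingers": -1}

```text
time: 7.95
eef_pos: [0.5668, 0.1629, 0.0605]
tcp_rot: [0.613, 0.79, -0.0, -0.0]
contact_force: [-3.1, -0.6, 6.5]
opening: 0.173
finger_force: 82.3
```

Contact (6.5 N up). Release and rise.

>>> arm_command:
  steps:
    - {"translation": [0,0,0],"twist": [0,0,0],"fingers": -0.3}
    - {"translation": [0,0,0],"twist": [0,0,0],"fingers": 0.2}
    - {"translation": [0,0,0],"twist": [0,0,0],"fingers": 0.4}
    - {"translation": [0,0,0],"twist": [0,0,0],"fingers": 0.4}
    - {"translation": [0,0,-0.05],"twist": [0,0,0],"fingers": 0.4}

```text
time: 8.57
eef_pos: [0.5635, 0.1624, 0.0929]
tcp_rot: [0.613, 0.79, -0.003, -0.003]
contact_force: [0.5, 0.4, 0.7]
opening: 0.704
finger_force: 0.0
```

>>> arm_command:
  steps:
    - {"translation": [0,0,-0.08],"twist": [0,0,0],"fingers": 0.4}
    - {"translation": [0,0,-0.16],"twist": [0,0,0],"fingers": 0.4}
    - {"translation": [0,0,-0.18],"twist": [0,0,0],"fingers": 0.0}
    - {"translation": [0,0,-0.18],"twist": [0,0,0],"fingers": -1}
    - {"translation": [0,0,-0.18],"twist": [0,0,0],"fingers": -1}

```text
time: 9.2
eef_pos: [0.5651, 0.1626, 0.2284]
tcp_rot: [0.613, 0.79, -0.002, -0.002]
contact_force: [-0.5, 0.1, -0.3]
opening: 0.079
finger_force: 0.0
```

```bash
python3 look.py 5 plug tray lever_pad
python3 - <<'E'
from plant import *;import cv2,pickle,numpy as np
p=read_camera("scene");pickle.dump(p,open("sc5.pkl","wb"));q=read_camera("top");pickle.dump(q,open("tp5.pkl","wb"))
for z in(p,q):print([(np.round(r["point"],1).tolist(),round(r["conf"],2)) for r in recognise(z,"lever_pad")][:3],[(np.round(r["point"],1).tolist(),round(r["conf"],2)) for r in recognise(z,"plug")][:3])
a=cv2.resize(p["pixels"][150:300,150:430,::-1],(560,300));b=cv2.resize(q["pixels"][100:250,220:500,::-1],(560,300));cv2.imwrite("pics/c5.png",np.vstack([a,b]))
E
```

```text
plug [([179.5, 320.5], 0.93)]
tray [([320.9, 84.7], 0.92), ([156.2, 316.3], 0.66), ([207.0, 212.5], 0.65)]
lever_pad [([265.5, 168.6], 0.55)]
9.2 [0.56511592 0.16261214 0.22841363] [ 0.61322252  0.78990659 -0.00166444 -0.00171734]
[([215.3, 265.6], 0.73)] [([230.2, 368.1], 0.8), ([252.8, 160.4], 0.63)]
[([196.3, 378.0], 0.82)] [([181.6, 284.1], 0.7)]
```

View pics/c5.png

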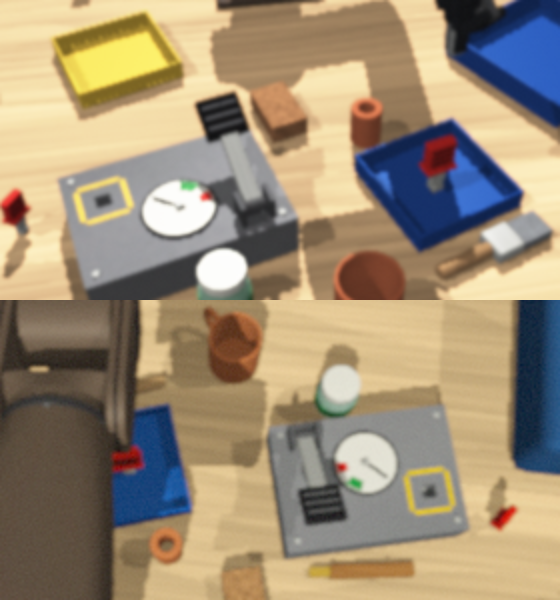

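The plug stands upright in the small blue tray (r230, c368 in scene) and no bystander has moved. Next I locate the lever pad.

Run:
```python
from h import *;import pickle
S=pickle.load(open("sc5.pkl","rb"));T=pickle.load(open("tp5.pkl","rb"))
X,e=tri([ray(T,(378,196.3)),ray(S,(265.6,215.3))]);print(X,e)
a=np.radians(14.3);R=np.array([[np.cos(a),-np.sin(a)],[np.sin(a),np.cos(a)]])
c=np.array([.5695,-.2565])-R@[-.03,-.08]
print(c,"pad in box",R.T@(X[:2]-c), "pad pred",c+R@[-.04,.08])
P=np.r_[c+R@[-.04,.08],.133];print(proj(T,P),proj(S,P))
from plant import *
for P_,n in((T,"top"),(S,"scene")):
    h=cv2.cvtColor(P_["pixels"],cv2.COLOR_RGB2GRAY);u=proj(P_,P).astype(int)
    mk=np.zeros_like(h);cv2.circle(mk,tuple(int(v) for v in u),22,255,-1)
    m=((h<40)*255).astype(np.uint8)&mk;m=cv2.morphologyEx(m,cv2.MORPH_CLOSE,np.ones((5,5)));n_,l,st,ce=cv2.connectedComponentsWithStats(m);k=1+np.argmax(st[1:,4]);print(n,st[k],ce[k])
```

```text
[ 0.53405707 -0.09757883  0.11734031] 0.0010892683195623672
[ 0.57881055 -0.17156877] pad in box [-0.02509138  0.08275148] pad pred [ 0.52029    -0.10392747]
[380.42697376 200.32051553] [261.60000721 207.09107117]
top [371 193  21  18 146] [379.39041096 203.73972603]
scene [249 198  24  22 329] [260.23100304 207.9331307 ]
```

>>> arm_command:
  steps:
    - {"translation": [-0.33,-0.159,0],"twist": [0,0,1],"fingers": -1}
    - {"translation": [-0.33,-0.159,0],"twist": [0,0,1],"fingers": -1}
    - {"translation": [-0.33,-0.159,0],"twist": [0,0,1],"fingers": -1}
    - {"translation": [-0.33,-0.159,0],"twist": [0,0,1],"fingers": -1}
    - {"translation": [-0.33,-0.159,0],"twist": [0,0,1],"fingers": -1}

```text
time: 10.32
eef_pos: [0.5117, -0.1095, 0.2317]
tcp_rot: [0.906, 0.423, 0.0, 0.0]
contact_force: [0.5, 0.4, -0.8]
opening: 0.0
finger_force: 0.0
```

>>> arm_command:
  steps:
    - {"translation": [0,0,0],"twist": [0,0,0.55],"fingers": -1}
    - {"translation": [0,0,0],"twist": [0,0,0.55],"fingers": -1}
    - {"translation": [0,0,0],"twist": [0,0,0.55],"fingers": -1}
    - {"translation": [0,0,0],"twist": [0,0,0.55],"fingers": -1}

```text
time: 10.82
eef_pos: [0.5124, -0.1066, 0.2315]
tcp_rot: [0.988, 0.154, 0.0, 0.0]
contact_force: [-0.3, 0.5, 0.5]
opening: -0.0
finger_force: 0.0
```

```bash
python3 look.py 6 lever_pad dial_center
python3 - <<'E'
from h import *;import pickle
s,p=pickle.load(open("w6.pkl","rb"))
print(2*np.degrees(np.arctan2(s["tcp_rot"][1],s["tcp_rot"][0])),wproj(p,s,np.array(s["eef_pos"])*[1,1,0]+[1e-4,0,.133]))
E
```

```text
lever_pad [([166.5, 324.5], 0.84)]
dial_center [([135.4, 383.2], 0.87)]
10.825 [ 0.51236363 -0.10659615  0.23147213] [9.88064948e-01 1.54037781e-01 1.24117020e-04 6.93107124e-05]
17.7219901333822 [317.41568183 195.91427276]
```

View pics/w6.png

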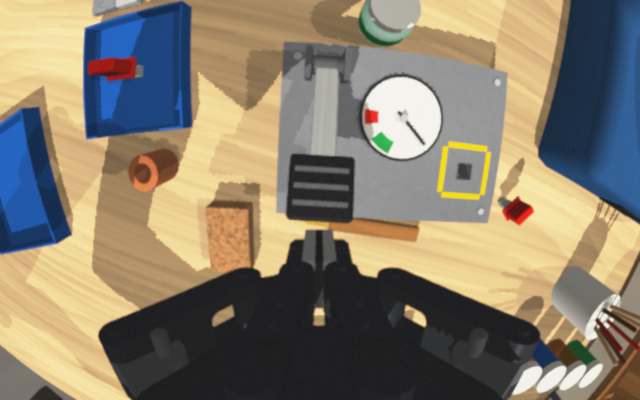

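>>> arm_command:
  steps:
    - {"translation": [0.003,0,0.05],"twist": [0,0,0],"fingers": -1}
    - {"translation": [0.003,0,0.1],"twist": [0,0,0],"fingers": -1}
    - {"translation": [0.003,0,0.12],"twist": [0,0,0],"fingers": -1}
    - {"translation": [0.003,0,0.12],"twist": [0,0,0],"fingers": -1}

```text
time: 11.48
eef_pos: [0.5144, -0.1057, 0.141]
tcp_rot: [0.988, 0.154, -0.0, -0.0]
contact_force: [-0.2, -0.1, -0.6]
opening: -0.001
finger_force: 0.0
```

>>> arm_command:
  steps:
    - {"translation": [0,0,0.007],"twist": [0,0,0],"fingers": -1}
    - {"translation": [0,0,0.014],"twist": [0,0,0],"fingers": -1}
    - {"translation": [0,0,0.02],"twist": [0,0,0],"fingers": -1}
    - {"translation": [0,0,0.02],"twist": [0,0,0],"fingers": -1}

```text
time: 11.98
eef_pos: [0.515, -0.1063, 0.1268]
tcp_rot: [0.988, 0.153, 0.001, 0.001]
contact_force: [-0.4, -0.3, 3.5]
opening: 0.002
finger_force: 1.7
```

```bash
cat > needle.py <<'E'
import sys,pickle;from h import *
from plant import *
def ang(s,p):
    # rectify dial onto box plane; angle of dark needle about dial centre, world azimuth
    c0=np.array([.5788,-.1716]);a=np.radians(14.3);dc=c0+np.array([np.cos(a),np.sin(a)])*.02
    g=np.linspace(-.045,.045,181);im=p["pixels"]
    px=np.array([[wproj(p,s,np.array([dc[0]+x,dc[1]+y,.063])) for x in g] for y in g],np.float32)
    r=cv2.remap(im,px[:,:,0],px[:,:,1],1);cv2.imwrite(f"pics/r{sys.argv[1]}.png",cv2.resize(r[::-1,:,::-1],(362,362)))
    h=cv2.cvtColor(r,cv2.COLOR_RGB2HSV);wm=cv2.inRange(h,(0,0,140),(180,60,255))
    ct=max(cv2.findContours(wm,0,2)[0],key=cv2.contourArea);(cx,cy),rad=cv2.minEnclosingCircle(cv2.convexHull(ct))
    yy,xx=np.mgrid[:181,:181];R=np.hypot(xx-cx,yy-cy);A=np.degrees(np.arctan2(yy-cy,xx-cx))
    out=[round(v,1) for v in(cx,cy,rad)]
    d=lambda m:np.degrees(np.angle(np.mean(np.exp(1j*np.radians(A[m]))))).round(1) if m.any() else None
    ring=(R<.85*rad)
    return out,"needle",d(ring&(R>.35*rad)&(h[:,:,2]<80)),"green",d(ring&(h[:,:,1]>120)&(abs(h[:,:,0].astype(int)-65)<20)),"red",d(ring&(h[:,:,1]>150)&(h[:,:,0]<6))
if sys.argv[1]!="6":
    s=get_state();p=read_camera("wrist");pickle.dump((s,p),open(f"w{sys.argv[1]}.pkl","wb"));print(s["time"],s["eef_pos"],s["contact_force"])
else: s,p=pickle.load(open("w6.pkl","rb"))
print(ang(s,p))
E
python3 needle.py 6; python3 needle.py 7; python3 -c "
import cv2,numpy as np
cv2.imwrite('pics/r67.png',np.hstack([cv2.imread('pics/r6.png'),cv2.imread('pics/r7.png')]))"
```

```text
([91.5, 84.3, 85.5], 'needle', np.float64(-118.9), 'green', np.float64(159.0), 'red', np.float64(107.3))
11.975 [ 0.51495083 -0.10631059  0.12675704] [-0.43068682 -0.33473329  3.48008038]
([91.3, 84.1, 84.9], 'needle', np.float64(-142.9), 'green', np.float64(158.9), 'red', np.float64(107.2))
```

View pics/r67.png

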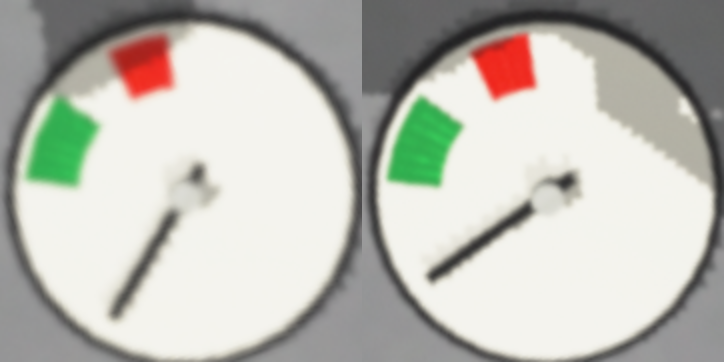

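The needle has moved 24° from rest. The green centre lies 82° from rest, so about 56° remains (about 22 mm).

>>> arm_command:
  steps:
    - {"translation": [0,0,0.006],"twist": [0,0,0],"fingers": -1}
    - {"translation": [0,0,0.012],"twist": [0,0,0],"fingers": -1}
    - {"translation": [0,0,0.018],"twist": [0,0,0],"fingers": -1}
    - {"translation": [0,0,0.022],"twist": [0,0,0],"fingers": -1}
    - {"translation": [0,0,0.022],"twist": [0,0,0],"fingers": -1}

```text
time: 12.65
eef_pos: [0.5139, -0.1059, 0.1095]
tcp_rot: [0.988, 0.153, -0.001, -0.0]
contact_force: [-3.1, -1.0, 5.3]
opening: -0.001
finger_force: 2.7
```

```bash
python3 needle.py 8
```

```text
12.65 [ 0.51388879 -0.10587577  0.1095086 ] [-3.10212199 -0.96397157  5.34119935]
([91.5, 84.3, 84.9], 'needle', np.float64(179.2), 'green', np.float64(159.6), 'red', np.float64(107.4))
```

>>> arm_command:
  steps:
    - {"translation": [0,0,0.004],"twist": [0,0,0],"fingers": -1}
    - {"translation": [0,0,0.008],"twist": [0,0,0],"fingers": -1}
    - {"translation": [0,0,0.01],"twist": [0,0,0],"fingers": -1}
    - {"translation": [0,0,0.01],"twist": [0,0,0],"fingers": -1}
    - {"translation": [0,0,0.01],"twist": [0,0,0],"fingers": -1}

```text
time: 13.32
eef_pos: [0.5136, -0.1059, 0.1023]
tcp_rot: [0.988, 0.154, -0.001, -0.0]
contact_force: [-3.8, -0.9, 7.5]
opening: -0.0
finger_force: 3.1
```

>>> arm_command:
  steps:
    - {"translation": [0,0,0],"twist": [0,0,0],"fingers": -1}
    - {"translation": [0,0,0],"twist": [0,0,0],"fingers": -1}
    - {"translation": [0,0,0],"twist": [0,0,0],"fingers": -1}
    - {"translation": [0,0,0],"twist": [0,0,0],"fingers": -1}
    - {"translation": [0,0,0],"twist": [0,0,0],"fingers": -1}

```text
time: 13.95
eef_pos: [0.5137, -0.1059, 0.1023]
tcp_rot: [0.988, 0.154, -0.001, -0.0]
contact_force: [-3.4, -1.0, 6.3]
opening: 0.004
finger_force: 3.1
```

```bash
python3 needle.py 9; python3 needle.py 10
python3 - <<'E'
from plant import *;import cv2
p=read_camera("scene");cv2.imwrite("pics/c10.png",cv2.resize(p["pixels"][150:330,150:430,::-1],(784,504)))
E
```

```text
13.95 [ 0.51365191 -0.10591172  0.10231439] [-3.42698756 -1.04621325  6.32419819]
([91.4, 84.3, 84.9], 'needle', np.float64(162.5), 'green', np.float64(158.5), 'red', np.float64(107.3))
14.0 [ 0.51365953 -0.10591307  0.10230482] [-3.29915753 -1.46441806  7.23768511]
([91.6, 84.3, 84.9], 'needle', np.float64(162.6), 'green', np.float64(158.6), 'red', np.float64(107.4))
```

View pics/c10.png

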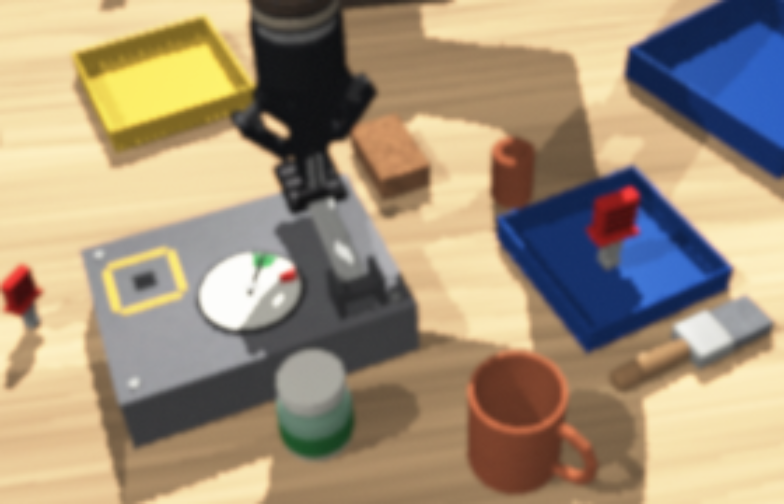

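The needle is steady in the green, 78.6° from rest (0.27 rad). The push is about 7 N and the plug stands in the tray.

```bash
python3 -c "
from plant import *
print(sign_off())"
```

```text
the job is handed in; nothing more can be done
None
```

The job is handed in, verdict not returned: at the last check the plug stood released in the small blue tray, and the arm was holding the lever steady in the green arc (about 0.27 rad, about 7 N).

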